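# Clear the left folding hook and fold it away

## Robot

A 7-joint arm with a two-finger parallel gripper is mounted at the origin on a cart in front of the work surface, level with it; the furniture and walls round the work are solid. World frame = base frame: x ahead of the robot, y to its left, z up, the work surface at z = 0. Lengths are in m, angles in rad, forces in N, time in s.
With the tool pointing down it reaches from about 0.4 to 0.85 m from the base axis. Payload 4.5 kg.
Tool frame: the origin (TCP) lies where the fingers leave the gripper's body, on its centre line; the fingertips stand 64 mm ahead of it and the grasp point (between the pads) lies 45 mm ahead of it; z points along the fingers, y is the line along which they close (so a half turn about z gives the same grasp; the last joint's range is limited). The gripper opens to 88 mm and grips with 3 to 60 N. Pads are 18 mm wide; open, the fingers measure 123 mm over their backs; the gripper's body (75 mm by 187 mm) begins 45 mm behind the grasp point.
Start: joints at [-1.169, 0.689, -0.195, 1.565, 0.157, 0.902, -0.215], TCP at [0.225, 0.583, 0.303] pointing down, gripper open.
Joint ranges: [-3.01, 3.01], [-0.46, 2.08], [-1.47, 1.51], [0.13, 2.56], [-1, 4.14], [0.04, 2.09], [-2.66, 2.66]. Speed limits (rad/s): [2.57, 2.57, 3.14, 3.14, 3.14, 3.14, 3.14].

## Interface

Orientations are given as a unit quaternion [x, y, z, w].
In Python, from plant import r gives the robot as it stands.
- The arm moves only by the tool play_rows, never from a script. Its arguments are lists of equal length, an entry for each row: "translation": the shift along the tool's x, y, z in m, a list of three; "delta_rot": the turn, a rotation vector about the tool's x, y, z in degrees, a list of three; "grip": the opening, from -1 (shut) to 1 (fully open). In form: {"translation": [[x, y, z], ...], "delta_rot": [[rx, ry, rz], ...], "grip": [grip, ...]}. A call has 1 to 20 rows; each row shifts and turns the commanded pose from where the row before left it, along the tool's axes as they then stand; what a row does not reach is not made up. A row lasts 1/8 s, in which the tool goes at most 62.5 mm and 10.7 degrees, less where a joint would pass 70% of its speed; a pose out of reach is approached as far as the arm can. A call with a gripper value outside its range is refused whole. The fingers move at their own pace and stop on an object; "squeeze" is the grip in N (left out, the last holds). Time passes only in rows, so rows that do not move let the fingers close. It gives the time, the measured TCP pose, the force, the opening and the grip force at its end, in the units of the state.
- r.get_state(): the state, without advancing time (a new reading comes with each control period).
- r.snapshot(name): name is "scene" or "side" or "wrist"; returns the picture (400x640x3 uint8, blue, green, red); there is no depth.
- r.get_calibration(name): a dict with "intrinsics" (3x3 intrinsics, pixels), "eye" and "rotation" of the camera in the world. Camera axes: x right, y up, looking along -z (the intrinsics and any distortion apply to the point x, -y, -z); pixel columns grow to the right and rows downward; lengths in m; the calibration is good to about 2 mm. A picture is of the moment at which its call begins: read the wrist's pose just before it. get_calibration takes no time and is no camera call; for the wrist camera it gives the pose at the moment of the call.
- r.finish_job(): hands the job in; it is judged then, once.
Trained networks look in the newest picture that a camera, given by its name, has taken for a name from the list of things; names that differ only in an ending like _2 or _b are one class to them, and where a whole thing is asked for, a point or a joint stands for the part that bears it (a point fixed in the world has none). Each returns a list of dicts, best first, with "confidence" (0 to 1); they miss things now and then, are a little off and sometimes report something else, mostly with a low value. They report only what shows in the picture. A call takes as long as a camera call. They do not tell look-alikes from the thing itself.
- r.look_for(camera, target): "point" ([x, y, z] in m, in world coordinates, good to about 4 mm: the middle of the surface that is visible of it).
- r.silhouettes(camera, target): "pixels" (400x640 bool, what is visible of it).
The state is a dict: "clock": time; "q": joint angles; "qd": joint speeds; "joint_torque": joint torques, N m; "tool_pos": TCP position; "eef_rot": TCP orientation; "contact_force": force on the tool from outside, world axes, zero at the start; "moment": the same for the moment, N m; "opening": opening from 0.0 (shut) to 1.0 (fully open); "finger_force": force on a finger pad.
Only numpy, scipy, OpenCV 4.12 (cv2) and the standard library are available. Lean on these libraries where they do the work, as an engineer would, in place of code of your own. Each camera call takes 0.05 s, during which the arm holds its last target. There are 200 camera calls.

## Task

Swing the folded right-hand hook of the hook board (right as the robot faces it) fully out, move the roll of foil tape from the left-hand hook onto it, and then fold the emptied left-hand hook flat: with closed fingers, not gripping it, push it home against its stop with a steady push of about 15 N for a second, never over 20 N. Grip the hooks gently, with 20 N at most, do not drop the roll, and leave the meter, the lens and the bottle where they stand.

Things in the scene. Friction and masses are not known exactly. Their poses are not given: they have to be found in the camera images.
- stand: Board with two folding hooks, screwed to the bench: upright plywood 330 mm wide, 12 mm thick, top edge 172 mm above the bench, on a dark steel base 12 mm thick reaching from 20 mm before to 110 mm behind the board's front face. Origin: middle of the front face, at bench level; x points into the board, y left along it, z up. Left hook at y = +115 mm, right hook at y = -35 mm.
- left_mount (a point): Point on the board's front face where the left hook's stem goes in, at bar height (stand frame 0, +115, 150 mm). The upright hinge axis lies 15 to 39 mm before it (stand -x): the stand-off is set anew each start and is not measured. Bracket and knuckles stay within 13 mm of the axis sideways, 8 mm before it, 22 mm up and down; the stem is 16 mm thick.
- right_mount (a point): The same for the right hook (stand frame 0, -35, 150 mm), its stand-off 14 to 26 mm. Both hooks are alike: a round dark steel bar 9 mm thick, centreline 150 mm above the bench, reaching 80 mm from the hinge axis to the centre of an upright round red end post, 12 mm thick, whose flat top is 174.5 mm above the bench.
- left_hook (a joint): Left hook angle: 0 folded flat (bar points to stand -y along the board, post 35 mm left of its middle), 1.57 fully out (bar points to stand -x, off the board). Stops at both ends; both are rubbery and give about 1 mm. Stiff friction hinge: 3.5 N at the post moves it and it stays where left. Starts out, with the roll on it.
- right_hook (a joint): Right hook angle: same build and meaning as the left (folded, its post lies 115 mm right of the board's middle; fully out, the bar points to stand -x at y = -35 mm). Starts empty and folded or nearly so (0 to 0.12).
- roll: Roll of foil tape, a whitish ring 64 mm across, 12 mm thick, with a round hole about 46 mm across, 60 g. Origin in the middle of one of its flat sides; its z axis is the ring's axis. It hangs on the left hook at the start, the hook's bar through its hole, its axis along the bar.
- roll_centre (a point): The centre of the foil tape roll (middle of the hole, half way through the thickness); about 20 mm below the bar's centreline while the roll hangs.
- meter: Bystander: grey hand-held meter, 134 x 78 x 30 mm, lying on the bench before the board; origin under its middle.
- lens: Bystander: lens in a black ring mount, 34 mm across, 14 mm high, on the bench; origin under its middle.
- bottle: Bystander: small white bottle with a red nozzle, 46 mm across, 130 mm high, standing on the bench beyond the right end of the board; origin under its middle.
Mind the look-alikes: they are no part of the job. Of the things that look like the roll, the largest one is meant.

How it is judged:
On the way, in this order (a step that is already met when the one before it is completed fails the run):
1. the right hook is swung out to its stop while the roll still hangs on the left hook (value of joint right_hook above 1.45 rad and y of roll_centre in the frame of stand between 0.1 and 0.13 m and x of roll_centre in the frame of stand between -0.12 and -0.02 m and z of roll_centre in the frame of stand between 0.118 and 0.144 m), for 0.2 s.
2. the roll hangs on the swung-out right hook, let go (y of roll_centre in the frame of stand between -0.05 and -0.02 m and x of roll_centre in the frame of stand between -0.12 and -0.02 m and z of roll_centre in the frame of stand between 0.118 and 0.144 m and value of joint right_hook above 1.4 rad and contact force between the fingers and roll below 0.2 N), for 0.3 s.
3. the emptied left hook is folded flat and the fingers push it home with 10 to 20 N (value of joint left_hook below 0.03 rad and contact force between the fingers and stand above 10 N), for 0.4 s.
At the end, for the whole second after the job is handed in: The roll hangs at rest on the right hook (its centre within 15 mm sideways of the hook's line, between the hinge and the red post, its hole over the bar), the right hook is swung out (over 1.4 rad), and the left hook is folded flat (under 0.05 rad) (y of roll_centre in the frame of stand between -0.05 and -0.02 m and x of roll_centre in the frame of stand between -0.12 and -0.02 m and z of roll_centre in the frame of stand between 0.118 and 0.144 m and value of joint right_hook above 1.4 rad and value of joint left_hook below 0.05 rad and linear speed of roll below 0.05 m/s); the robot touches nothing.
It fails at once if the left hook, folded flat, is pressed with more than 20 N (value of joint left_hook below 0.03 rad and contact force between anything else and stand above 20 N).
It fails at once if the board or a hook is gripped, pushed or pulled hard (over 60 N, both fingers of a grip counted) (contact force between anything else and stand above 60 N).
It fails at once if the roll is dropped or lowered far below the hooks (height (world z) of roll_centre below 0.09 m).
It fails at once if the meter, the lens or the bottle is pushed over 15 mm from its place (distance of any of meter, lens, bottle from where it was at the start of the episode above 0.015 m).
It also fails if it takes over 70 s, if anything falls off the work surface, if the arm or the gripper's body presses on something with over 40 N, if the wrist force passes 120 N, or if a joint passes its speed limit or range.

## Working session

There is one attempt and no reset: what is moved stays moved. The work goes in short steps, Python scripts to look and compute and a tool call to move; the robot and the scene stay as the last step left them, time stands still between calls to the robot, and variables do not carry over. Pictures are saved under pics/ and viewed, at most 13 in all, crops included, and the job is handed in when it is done.

Besides the shell and the picture viewer there is one more tool, called after "Call:" as a command line: name --argument value ..., lists and objects as JSON in quotes. play_rows: Moves the arm, as the interface text tells. Its arguments: {"type":"object","properties":{"translation":{"type":"array","items":{"type":"array","items":{"type":"number"}}},"delta_rot":{"type":"array","items":{"type":"array","items":{"type":"number"}}},"grip":{"type":"array","items":{"type":"number"}},"squeeze":{"type":"number"}},"required":["translation","delta_rot","grip"]}

```bash
mkdir -p pics
cat > h.py <<'E'
import numpy as np, cv2
from scipy.spatial.transform import Rotation as R
from plant import r
def proj(c,p):
    K=np.array(c["intrinsics"]);q=np.array(c["rotation"]).T@(np.array(p)-c["eye"]);q=K@[q[0],-q[1],-q[2]];return q[:2]/q[2]
def ray(c,u,v):
    K=np.array(c["intrinsics"]);d=np.linalg.inv(K)@[u,v,1];d=np.array(c["rotation"])@[d[0],-d[1],-d[2]];return np.array(c["eye"]),d/np.linalg.norm(d)
def onz(c,u,v,z):
    e,d=ray(c,u,v);return e+d*(z-e[2])/d[2]
E
python3 - <<'E'
from h import *
s=r.get_state();print({k:np.round(v,3) for k,v in s.items()})
for n in ("scene","side"):
    im=r.snapshot(n);cv2.imwrite(f"pics/{n}0.png",im)
    c=r.get_calibration(n);print(n,np.round(c["intrinsics"],1).tolist(),np.round(c["eye"],3),np.round(c["rotation"],3).tolist(),[k for k in c])
    for t in ("stand","left_mount","right_mount","left_hook","right_hook","roll","roll_centre","meter","lens","bottle"):
        try:
            for d in r.look_for(n,t)[:4]: print(t,np.round(d["point"],3),round(d["confidence"],2),np.round(proj(c,d["point"])))
        except Exception as e: print(t,e)
E
```

```text
{'clock': np.float64(0.0), 'q': array([-1.169,  0.69 , -0.195,  1.566,  0.157,  0.903, -0.215]), 'qd': array([ 0.   , -0.   , -0.   ,  0.001, -0.001,  0.   , -0.002]), 'joint_torque': array([ 0.0000e+00, -5.2756e+01, -1.2670e+00, -1.5343e+01, -5.3000e-02,
        7.0000e-03,  0.0000e+00]), 'tool_pos': array([0.225, 0.583, 0.302]), 'eef_rot': array([ 0.183,  0.983, -0.001, -0.   ]), 'contact_force': array([-0.445, -0.502, -0.175]), 'moment': array([ 0.01 , -0.015, -0.021]), 'finger_force': np.float64(0.0), 'opening': np.float64(0.999)}
scene [[461.9, 0.0, 319.0], [0.0, 461.9, 195.4], [0.0, 0.0, 1.0]] [ 0.047 -0.419  0.837] [0.306, -0.18, -0.46, 0.814] ['intrinsics', 'eye', 'rotation']
stand matmul: Input operand 1 has a mismatch in its core dimension 0, with gufunc signature (n?,k),(k,m?)->(n?,m?) (size 3 is different from 4)
left_mount matmul: Input operand 1 has a mismatch in its core dimension 0, with gufunc signature (n?,k),(k,m?)->(n?,m?) (size 3 is different from 4)
right_mount matmul: Input operand 1 has a mismatch in its core dimension 0, with gufunc signature (n?,k),(k,m?)->(
[... 1972 characters left out ...]
nd 1 has a mismatch in its core dimension 0, with gufunc signature (n?,k),(k,m?)->(n?,m?) (size 3 is different from 4)
roll_centre matmul: Input operand 1 has a mismatch in its core dimension 0, with gufunc signature (n?,k),(k,m?)->(n?,m?) (size 3 is different from 4)
meter matmul: Input operand 1 has a mismatch in its core dimension 0, with gufunc signature (n?,k),(k,m?)->(n?,m?) (size 3 is different from 4)
lens matmul: Input operand 1 has a mismatch in its core dimension 0, with gufunc signature (n?,k),(k,m?)->(n?,m?) (size 3 is different from 4)
bottle matmul: Input operand 1 has a mismatch in its core dimension 0, with gufunc signature (n?,k),(k,m?)->(n?,m?) (size 3 is different from 4)
```

View pics/scene0.png

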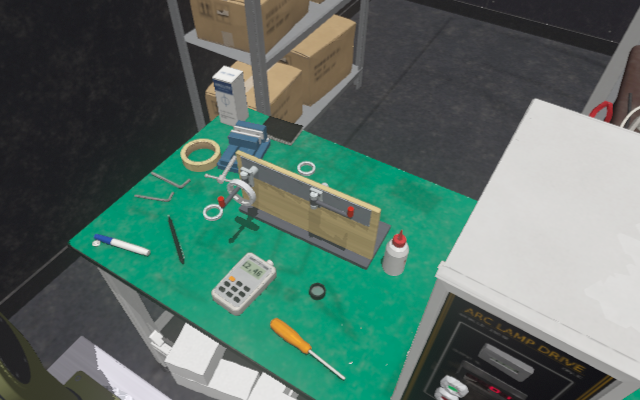

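View pics/side0.png

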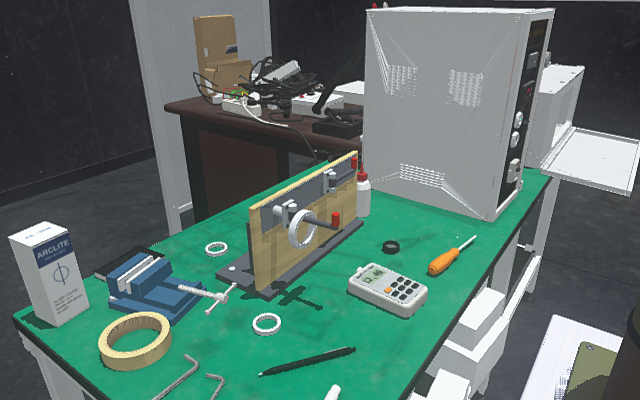

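The scene view shows the board at (310,205): the left hook is out with the roll at (241,193), and the right hook is folded with its post at (351,212). The meter is at (245,282), the lens at (317,291) and the bottle at (396,254).

Roll candidates:
- White ring on the hook, scene (241,193), side (301,229). It's the largest white ring and it hangs on the bar, so it's the one meant.
- Small white rings on the bench at (213,212) and (306,168).
- Tan tape at (200,155).

```bash
cat > h.py <<'E'
import numpy as np, cv2
from scipy.spatial.transform import Rotation as R
from plant import r
def M(c): return R.from_quat(c["rotation"]).as_matrix()
def proj(c,p):
    K=np.array(c["intrinsics"]);q=M(c).T@(np.array(p)-c["eye"]);q=K@[q[0],-q[1],-q[2]];return q[:2]/q[2]
def ray(c,u,v):
    K=np.array(c["intrinsics"]);d=np.linalg.inv(K)@[u,v,1];d=M(c)@[d[0],-d[1],-d[2]];return np.array(c["eye"]),d/np.linalg.norm(d)
def onz(c,u,v,z):
    e,d=ray(c,u,v);return e+d*(z-e[2])/d[2]
E
python3 - <<'E'
from h import *
for n in ("scene","side"):
    im=r.snapshot(n)
    c=r.get_calibration(n)
    for t in ("stand","left_mount","right_mount","left_hook","right_hook","roll","roll_centre","meter","lens","bottle"):
        for d in r.look_for(n,t)[:4]: print(n,t,np.round(d["point"],3),round(d["confidence"],2),np.round(proj(c,d["point"])))
    x,y,w,h=(190,130,220,150) if n=="scene" else (200,130,190,170)
    cv2.imwrite(f"pics/{n}1.png",cv2.resize(im[y:y+h,x:x+w],None,fx=3.5,fy=3.5,interpolation=cv2.INTER_CUBIC))
E
```

```text
scene stand [ 0.574 -0.099  0.093] 0.55 [312. 211.]
scene left_mount [ 0.57  -0.098  0.091] 0.64 [311. 213.]
scene left_mount [0.506 0.032 0.141] 0.36 [239. 192.]
scene right_mount [ 0.573 -0.102  0.092] 0.82 [313. 212.]
scene left_hook [0.471 0.034 0.156] 0.68 [227. 198.]
scene right_hook [ 0.554 -0.159  0.155] 0.5 [334. 210.]
scene roll [0.505 0.034 0.139] 0.97 [239. 192.]
scene roll [0.74  0.024 0.008] 0.7 [305. 170.]
scene roll [0.51  0.135 0.009] 0.51 [212. 212.]
scene roll_centre [0.511 0.135 0.005] 0.47 [212. 212.]
scene meter [ 0.392 -0.051  0.027] 0.92 [245. 282.]
scene lens [ 0.463 -0.18   0.005] 0.61 [318. 290.]
scene bottle [ 0.584 -0.287  0.063] 0.75 [395. 255.]
side stand [0.572 0.013 0.082] 0.94 [285. 238.]
side stand [ 0.387 -0.024  0.027] 0.63 [386. 290.]
side left_mount [0.572 0.01  0.081] 0.6 [287. 238.]
side right_mount [0.568 0.012 0.081] 0.58 [288. 239.]
side left_hook [0.471 0.037 0.155] 0.68 [324. 223.]
side left_hook [0.57 0.01 0.08] 0.24 [288. 238.]
side left_hook [ 0.585 -0.276  0.059] 0.23 [363. 193.]
side right_hook [ 0.551 -0.154  0.154] 0.74 [347. 174.]
side roll [0.509 0.138 0.013] 0.69 [266. 321.]
side roll [0.507 0.044 0.131] 0.59 [303. 231.]
side roll [0.74  0.029 0.01 ] 0.45 [218. 248.]
side roll_centre [0.509 0.046 0.13 ] 0.92 [301. 232.]
side roll_centre [0.514 0.138 0.008] 0.81 [265. 322.]
side roll_centre [0.746 0.032 0.007] 0.7 [215. 249.]
side meter [ 0.388 -0.024  0.025] 0.9 [386. 290.]
side meter [ 0.554 -0.153  0.156] 0.61 [346. 173.]
side meter [ 0.458 -0.171  0.012] 0.61 [389. 247.]
side lens [ 0.456 -0.171  0.012] 0.47 [390. 247.]
```

View pics/scene1.png

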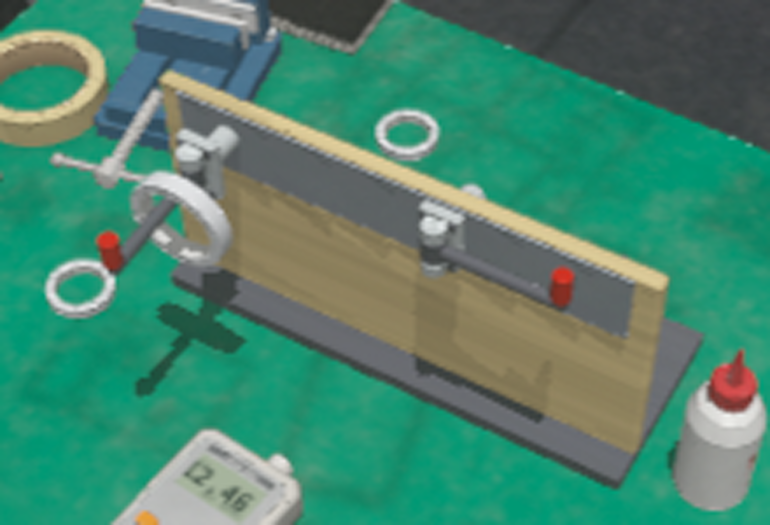

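View pics/side1.png

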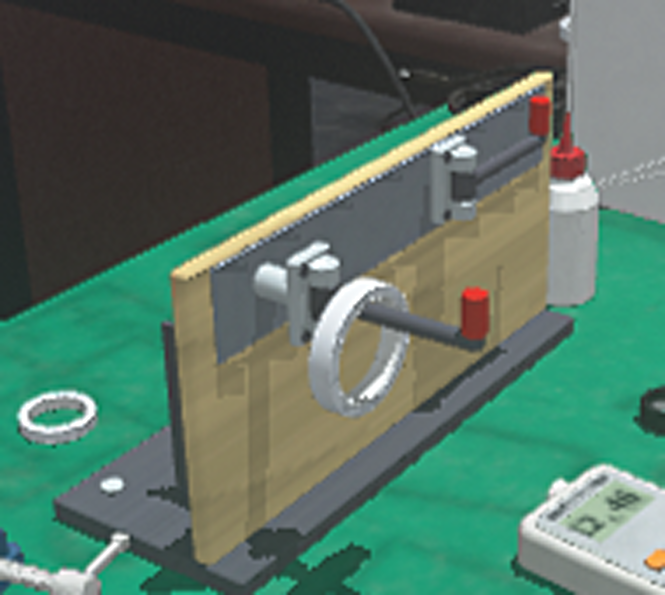

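The crops confirm that the hanging ring at scene (241,193) is by far the largest white ring, and the bar passes through it. Next I fit the stand pose from post tops and board corners.

```bash
cat > fit.py <<'E'
from h import *
from scipy.optimize import least_squares
C={n:r.get_calibration(n) for n in ("scene","side")}
def model(p):
    x,y,w,sL,sR,a=p;c,s=np.cos(w),np.sin(w)
    W=lambda q:np.array([x+c*q[0]-s*q[1],y+s*q[0]+c*q[1],q[2]])
    P=dict(LP=(-sL-.08,.115,.1745),RP=(-sR-.08*np.sin(a),-.035-.08*np.cos(a),.1745),
     BTL=(.012,.165,.172),FTL=(0,.165,.172),FTR=(0,-.165,.172),BTR=(.012,-.165,.172),FBR=(0,-.165,.012),FBL=(0,.165,.012),
     BFR=(-.02,-.165,.012),BFL=(-.02,.165,.012),LH=(-sL,.115,.15),RH=(-sR,-.035,.15))
    return W,{k:W(v) for k,v in P.items()}
obs=[("scene","LP",108,238,3),("side","LP",475,296,3),("scene","RP",563,272,3),("side","RP",540,101,3),
("scene","BTL",165,72,1),("scene","BTR",668,279,1),("scene","FTR",655,290,1),("scene","FBR",637,452,1),("scene","BFL",174,276,1),("scene","BFR",616,480,1),
("side","FTL",183,276,1),("side","FBL",197,562,1),("side","FTR",549,78,1)]
off={"scene":(190,130),"side":(200,130)}
def res(p):
    _,P=model(p);o=[]
    for n,k,u,v,w in obs:
        o+=list(w*(proj(C[n],P[k])-((np.array([u,v])+.5)/3.5-.5+off[n])))
    return np.array(o+[(p[3]-.027)/.012*.3,(p[4]-.02)/.006*.3,(p[5]-.06)/.06*.3])
E
python3 - <<'E'
from fit import *
f=least_squares(res,[.57,-.09,-.4,.027,.02,.06],loss="soft_l1");p=f.x;print(np.round(p,4))
for o,e in zip(obs,f.fun[:2*len(obs)].reshape(-1,2)): print(o[:2],np.round(e/o[4],1))
np.save("p.npy",p)
W,P=model(p)
for k in P: print(k,np.round(P[k],3))
for n in C:
    im=cv2.imread(f"pics/{n}0.png");im=cv2.resize(im,None,fx=4,fy=4)
    for k in P:
        q=proj(C[n],P[k])*4+1.5;cv2.circle(im,tuple(int(v) for v in q),4,(255,0,255),1)
    cv2.imwrite(f"pics/o_{n}.png",im[4*(130 if n=="scene" else 140):][:600,4*(200 if n=="scene" else 220):][:,:800])
print("cabinet corner",onz(C["side"],493,220,0),onz(C["scene"],382,398,0))
s=r.get_state();print(R.from_quat(s["eef_rot"]).as_euler("zyx",degrees=True))
c=r.get_calibration("wrist");T=R.from_quat(s["eef_rot"]);print(T.inv().apply(c["eye"]-s["tool_pos"]),(T.inv()*R.from_quat(c["rotation"])).as_matrix().round(3),c["intrinsics"])
E
```

```text
[ 0.5753 -0.0756  0.0356  0.0403  0.0142  0.0699]
('scene', 'LP') [-1.8  0.1]
('side', 'LP') [-0.3 -0.2]
('scene', 'RP') [-0.1  0.6]
('side', 'RP') [-0.2 -0.8]
('scene', 'BTL') [ 1.1 -1.5]
('scene', 'BTR') [ 1.2 -1.8]
('scene', 'FTR') [ 2.3 -0.6]
('scene', 'FBR') [-0.8  0.9]
('scene', 'BFL') [-1.3 -0.8]
('scene', 'BFR') [ 1.2 -0.1]
('side', 'FTL') [0.8 0.1]
('side', 'FBL') [3.7 2. ]
('side', 'FTR') [ 0.9 -1.6]
LP [0.451 0.035 0.174]
RP [ 0.56  -0.191  0.174]
BTL [0.581 0.09  0.172]
FTL [0.569 0.089 0.172]
FTR [ 0.581 -0.241  0.172]
BTR [ 0.593 -0.24   0.172]
FBR [ 0.581 -0.241  0.012]
FBL [0.569 0.089 0.012]
BFR [ 0.561 -0.241  0.012]
BFL [0.549 0.089 0.012]
LH [0.531 0.038 0.15 ]
RH [ 0.562 -0.111  0.15 ]
cabinet corner [ 0.32810335 -0.42967478  0.        ] [ 0.34109099 -0.38373774  0.        ]
[-1.58925059e+02 -2.07518753e-03 -1.79998525e+02]
[ 0.07010765 -0.00075143 -0.08264494] [[-0.     0.962  0.274]
 [ 1.     0.001 -0.   ]
 [-0.001  0.274 -0.962]] [[286.10623137   0.         324.40628788]
 [  0.         286.10623137 198.55509323]
 [  0.           0.           1.        ]]
```

View pics/o_scene.png

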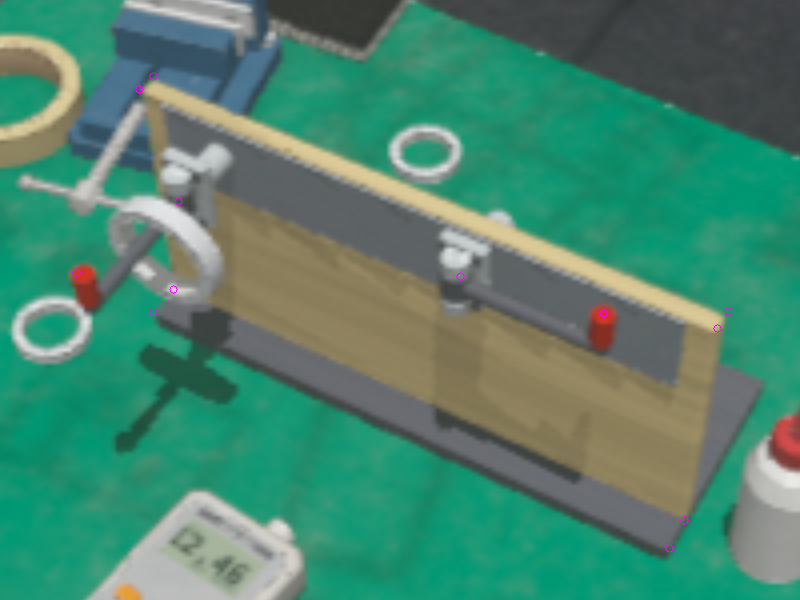

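The overlay matches to about 1–2 px. I'll move above the board for a closer look with the wrist camera.

Call:
play_rows --translation '[[0.0012, -0.052, -0.004], [0.0012, -0.052, -0.004], [0.0012, -0.052, -0.004], [0.0012, -0.052, -0.004], [0.0012, -0.052, -0.004], [0.0012, -0.052, -0.004], [0.0012, -0.052, -0.004], [0.0012, -0.052, -0.004], [0.0012, -0.052, -0.004], [0.0012, -0.052, -0.004], [0.0012, -0.052, -0.004], [0.0012, -0.052, -0.004], [0.0012, -0.052, -0.004], [0.0012, -0.052, -0.004], [0, 0, 0], [0, 0, 0], [0, 0, 0], [0, 0, 0]]' --delta_rot '[[0, 0, 0], [0, 0, 0], [0, 0, 0], [0, 0, 0], [0, 0, 0], [0, 0, 0], [0, 0, 0], [0, 0, 0], [0, 0, 0], [0, 0, 0], [0, 0, 0], [0, 0, 0], [0, 0, 0], [0, 0, 0], [0, 0, 9.5], [0, 0, 9.5], [0, 0, 0], [0, 0, 0]]' --grip '[1, 0, 0, 0, 0, 0, 0, 0, 0, 0, 0, 0, 0, 0, 0, 0, 0, 0]' --squeeze 12

```text
clock: 4.45
tool_pos: [0.0618, 0.1081, 0.3819]
eef_rot: [0.348, 0.937, -0.033, 0.005]
contact_force: [-0.2, -0.5, -0.0]
opening: 0.499
finger_force: 0.0
```

Run:
```python
from fit import *
s=r.get_state();c=r.get_calibration("wrist");im=r.snapshot("wrist")
print(s["clock"],s["tool_pos"],R.from_quat(s["eef_rot"]).as_euler("zyx",degrees=True),s["opening"],s["contact_force"])
np.save("wc1.npy",dict(c),allow_pickle=True);cv2.imwrite("pics/w1raw.png",im)
W,P=model(np.load("p.npy"));im=cv2.resize(im,(800,500))
for k in P:
    q=proj(c,P[k])*1.25;cv2.circle(im,tuple(int(v) for v in q),4,(255,0,255),1)
cv2.imwrite("pics/w1.png",im)
for t in ("left_hook","right_hook","roll"):
    for d in r.look_for("wrist",t)[:2]: print(t,np.round(d["point"],3),round(d["confidence"],2))
```

```text
4.45 [0.06179864 0.10811666 0.38186924] [-139.23084593   -0.73728145  176.22199779] 0.4994411049076121 [-0.15648771 -0.52398416 -0.03567266]
right_hook [ 0.36  -0.043  0.029] 0.19
```

View pics/w1.png

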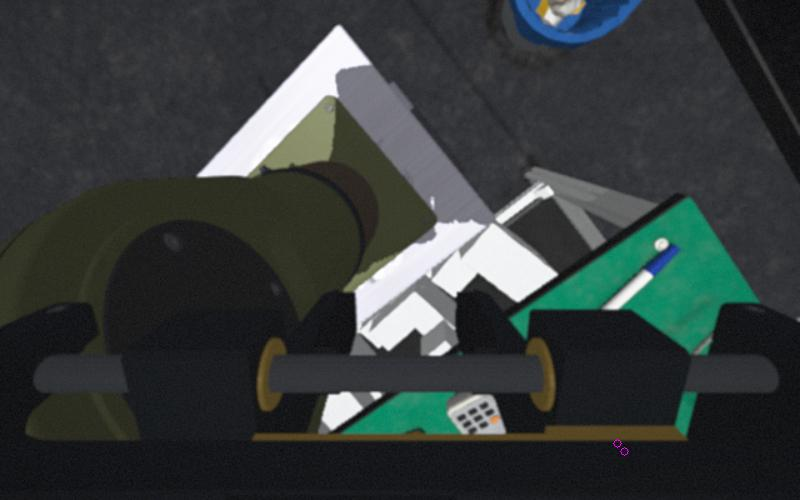

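I had the sign of the tool axes wrong, so the arm went the wrong way, towards its base. Nothing was touched. From here a helper works out the moves.

```bash
cat >> fit.py <<'E'
def goal(pos,ydir):
    """rotation first, then translation in goal tool axes; tool pointing down, y along ydir"""
    s=r.get_state();y=np.array([*ydir,0])/np.linalg.norm(ydir);z=np.array([0,0,-1.]);x=np.cross(y,z)
    T=R.from_matrix(np.stack([x,y,z],1));d=np.array(pos)-s["tool_pos"]
    c=R.from_quat(s["eef_rot"])
    print("clk",s["clock"],"pos",np.round(s["tool_pos"],4),"rotvec deg",np.round(np.degrees((c.inv()*T).as_rotvec()),1),"trans goal axes",np.round(T.inv().apply(d),4),"cur axes",np.round(c.inv().apply(d),4),"F",np.round(s["contact_force"],1),"op",round(s["opening"]*88,1),"ff",s["finger_force"])
def st(v): # stand -> world direction/point
    p=np.load("p.npy");return model(p)[0](v)
def sdir(v):
    w=np.load("p.npy")[2];return np.array([np.cos(w)*v[0]-np.sin(w)*v[1],np.sin(w)*v[0]+np.cos(w)*v[1]])
E
python3 - <<'E'
from fit import *
goal([.47,-.10,.36],sdir((0,1)));print(r.get_state()["q"])
E
```

```text
clk 4.65 pos [0.0617 0.1081 0.3818] rotvec deg [ -3.9   0.5 -42.9] trans goal axes [-0.4006 -0.2225  0.0218] cur axes [-0.4442  0.111   0.0299] F [-0.4 -0.2  0.1] op 44.3 ff 0.0
[ 0.26322937 -0.282779   -1.09283834  2.55517207 -0.30132151  0.80076301
  0.27180803]
```

Call:
play_rows --translation '[[-0.04, 0.01, 0.0027], [-0.04, 0.01, 0.0027], [-0.04, 0.01, 0.0027], [-0.04, 0.01, 0.0027], [-0.04, 0.01, 0.0027], [-0.04, 0.01, 0.0027], [-0.04, 0.01, 0.0027], [-0.04, 0.01, 0.0027], [-0.04, 0.01, 0.0027], [-0.04, 0.01, 0.0027], [-0.044, 0.011, 0.0029], [0, 0, 0], [0, 0, 0], [0, 0, 0], [0, 0, 0], [0, 0, 0], [0, 0, 0]]' --delta_rot '[[0, 0, 0], [0, 0, 0], [0, 0, 0], [0, 0, 0], [0, 0, 0], [0, 0, 0], [0, 0, 0], [0, 0, 0], [0, 0, 0], [0, 0, 0], [0, 0, 0], [-0.8, 0.1, -8.6], [-0.8, 0.1, -8.6], [-0.8, 0.1, -8.6], [-0.8, 0.1, -8.6], [-0.7, 0.1, -8.5], [0, 0, 0]]' --grip '[0, 0, 0, 0, 0, 0, 0, 0, 0, 0, 0, 0, 0, 0, 0, 0, 0]'

```text
clock: 6.78
tool_pos: [0.4695, -0.1009, 0.3595]
eef_rot: [-0.017, 1.0, 0.0, 0.0]
contact_force: [-0.2, 0.3, -0.6]
opening: 0.499
finger_force: 0.0
```

Run:
```python
from fit import *
goal([.47,-.10,.36],sdir((0,1)));print(r.get_state()["q"])
c=r.get_calibration("wrist");im=r.snapshot("wrist")
np.save("wc1.npy",dict(c),allow_pickle=True);cv2.imwrite("pics/w1raw.png",im)
W,P=model(np.load("p.npy"));im=cv2.resize(im,(800,500))
for k in P:
    q=proj(c,P[k])*1.25;cv2.circle(im,tuple(int(v) for v in q),4,(255,0,255),1)
cv2.imwrite("pics/w1.png",im)
for t in ("left_hook","right_hook","roll"):
    for d in r.look_for("wrist",t)[:2]: print(t,np.round(d["point"],3),round(d["confidence"],2))
```

```text
clk 6.775 pos [ 0.4695 -0.1009  0.3595] rotvec deg [ 0.   0.  -0.1] trans goal axes [-0.0005  0.0009 -0.0005] cur axes [-0.0005  0.0009 -0.0005] F [-0.2  0.3 -0.6] op 43.9 ff 0.0
[ 0.73295601  0.56730371 -0.98506861  1.889703    0.56358897  0.99221911
  1.09995827]
left_hook [0.473 0.032 0.152] 0.88
right_hook [0.514 0.036 0.148] 0.57
right_hook [ 0.554 -0.126  0.15 ] 0.5
roll [0.51  0.03  0.146] 0.87
roll [0.509 0.136 0.006] 0.85
```

View pics/w1.png

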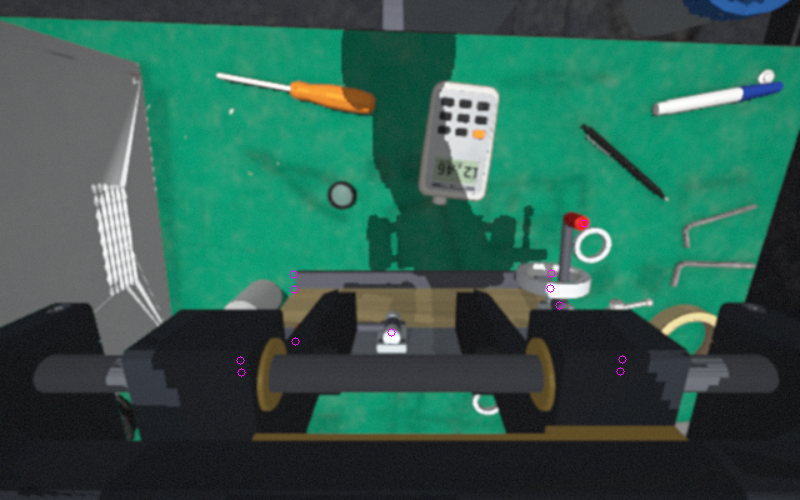

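The wrist view shows the left post at (583,224), the right knuckle at (391,338) and the base front edge on row 273. All three agree with the model projections. I'll hover over the right post next.

Call:
play_rows --translation '[[-0.0218, -0.0233, 0], [-0.0218, -0.0233, 0.02], [-0.0218, -0.0233, 0.03], [-0.0218, -0.0233, 0.03], [0, 0, 0.0195], [0, 0, 0], [0, 0, 0]]' --delta_rot '[[0, 0, 0], [0, 0, 0], [0, 0, 0], [0, 0, 0], [0, 0, 0], [0, 0, 0], [0, 0, 0]]' --grip '[0, 0, 0, 0, 0, 0, 0]'

```text
clock: 7.85
tool_pos: [0.5601, -0.1897, 0.2622]
eef_rot: [-0.018, 1.0, -0.0, 0.001]
contact_force: [0.6, -1.0, -0.2]
opening: 0.498
finger_force: 0.0
```

```bash
cat >> fit.py <<'E'
def red(name,tag,x0=0,x1=640,y0=0,y1=400):
    c=r.get_calibration(name);im=r.snapshot(name);cv2.imwrite(f"pics/{tag}.png",im)
    h=cv2.cvtColor(im,cv2.COLOR_BGR2HSV);m=(((h[...,0]<8)|(h[...,0]>172))&(h[...,1]>150)&(h[...,2]>90)).astype(np.uint8)
    m[:y0]=0;m[y1:]=0;m[:,:x0]=0;m[:,x1:]=0
    n,l,stt,cc=cv2.connectedComponentsWithStats(m)
    for i in range(1,n):
        if stt[i,4]>25: 
            b=l==i;v=h[...,2][b];print(stt[i],cc[i].round(1),"V pct",np.percentile(v,[5,25,50,75,95]),"top-bright c",np.argwhere(b&(h[...,2]>np.percentile(v,95)*.85)).mean(0)[::-1].round(1))
    return c,im
E
python3 - <<'E'
from fit import *
s=r.get_state();print(s["tool_pos"])
c,im=red("wrist","w2",x0=200,x1=440,y1=300)
W,P=model(np.load("p.npy"));print(proj(c,P["RP"]),proj(c,P["RP"]-[0,0,.02]))
cv2.imwrite("pics/w2c.png",cv2.resize(im[150:300,220:420],None,fx=4,fy=4))
E
```

```text
[ 0.56009566 -0.18968163  0.26222128]
[316 211  17  25 351] [323.8 223.3] V pct [ 96. 101. 115. 121. 124.] top-bright c [323.7 227.2]
[206 217  31  31 673] [220.9 231.4] V pct [ 96. 125. 215. 235. 242.] top-bright c [220.2 231.6]
[323.57456417 230.47346748] [323.64499838 219.61261726]
```

View pics/w2c.png

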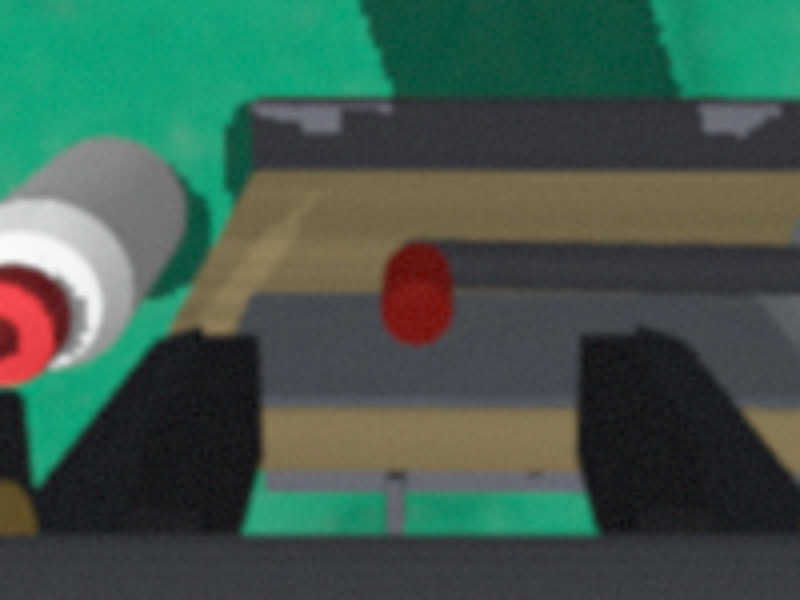

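The post top is at wrist pixel (324,228.4), about 1 mm nearer the robot than modelled. The board's top front edge is near row 251.

Run:
```python
from fit import *
s=r.get_state()
c=r.get_calibration("wrist");f=lambda u,v,z:np.round(onz(c,220+(u+.5)/4-.5,150+(v+.5)/4-.5,z),4)
print("post",f(418,314,.1745));print("edge",f(300,404,.172),f(550,404,.172));print("back",f(300,470,.172))
print("bar",f(470,264,.15),f(780,268,.15)); print("base front right",f(253,101,.012),f(780,99,.012))
goal([*f(418,314,.1745)[:2],.2215],sdir((0,1)))
```

```text
post [ 0.5584 -0.191   0.1745]
edge [ 0.5761 -0.21    0.172 ] [ 0.5746 -0.1685  0.172 ]
back [ 0.5883 -0.2099  0.172 ]
bar [ 0.5582 -0.1817  0.15  ] [ 0.557  -0.1257  0.15  ]
base front right [ 0.5581 -0.24    0.012 ] [ 0.552  -0.0844  0.012 ]
clk 7.9 pos [ 0.5603 -0.1899  0.2625] rotvec deg [-0.   0.2  0. ] trans goal axes [ 0.0019 -0.001   0.041 ] cur axes [ 0.0021 -0.001   0.041 ] F [-0.2 -0.1 -0.2] op 43.9 ff 0.0
```

Call:
play_rows --translation '[[0.002, -0.001, 0.0205], [0, 0, 0.02], [0, 0, 0], [0, 0, 0], [0, 0, 0], [0, 0, 0], [0, 0, 0], [0, 0, 0]]' --delta_rot '[[0, 0, 0], [0, 0, 0], [0, 0, 0], [0, 0, 0], [0, 0, 0], [0, 0, 0], [0, 0, 0], [0, 0, 0]]' --grip '[0, 0, 0, -1, -1, -1, -1, -1]' --squeeze 12

```text
clock: 8.9
tool_pos: [0.5582, -0.1904, 0.2207]
eef_rot: [-0.018, 1.0, 0.001, 0.001]
contact_force: [-0.3, 5.9, 0.8]
opening: 0.129
finger_force: 12.0
```

Run:
```python
from fit import *
np.save("p.npy",[.5712,-.075,.0365,.036,.016,.014])
p=np.load("p.npy");W,P=model(p);print({k:v.round(4) for k,v in P.items()})
goal([.5584,-.191,.2215],sdir((0,1)))
# arc plan: tool moves with hook, per step dth, in tool axes (tool y = along bar toward hinge)
print("arc chord for 10deg",.08*np.sin(np.radians(10)),.08*(1-np.cos(np.radians(10))), .08*np.sin(np.radians(8)),.08*(1-np.cos(np.radians(8))))
```

```text
{'LP': array([0.4511, 0.0357, 0.1745]), 'RP': array([ 0.5583, -0.1905,  0.1745]), 'BTL': array([0.5772, 0.0903, 0.172 ]), 'FTL': array([0.5652, 0.0899, 0.172 ]), 'FTR': array([ 0.5772, -0.2399,  0.172 ]), 'BTR': array([ 0.5892, -0.2395,  0.172 ]), 'FBR': array([ 0.5772, -0.2399,  0.012 ]), 'FBL': array([0.5652, 0.0899, 0.012 ]), 'BFR': array([ 0.5572, -0.2406,  0.012 ]), 'BFL': array([0.5452, 0.0892, 0.012 ]), 'LH': array([0.531 , 0.0386, 0.15  ]), 'RH': array([ 0.5565, -0.1106,  0.15  ])}
clk 8.9 pos [ 0.5582 -0.1904  0.2207] rotvec deg [ 0.1  0.1 -0. ] trans goal axes [-0.0002 -0.0006 -0.0008] cur axes [-0.0002 -0.0006 -0.0008] F [-0.3  5.9  0.8] op 11.4 ff 11.999988094903529
arc chord for 10deg 0.013891854213354426 0.0012153797590233584 0.011133848076805236 0.0007785545006743711
```

Gripped at 11.4 mm with 12 N. I'll start the swing.

Call:
play_rows --translation '[[0.0084, 0.0004, 0], [0.0084, 0.0004, 0], [0.0084, 0.0004, 0], [0.0084, 0.0004, 0], [0, 0, 0]]' --delta_rot '[[0, 0, 6], [0, 0, 6], [0, 0, 6], [0, 0, 6], [0, 0, 0]]' --grip '[-1, -1, -1, -1, -1]'

```text
clock: 9.52
tool_pos: [0.5266, -0.1847, 0.2209]
eef_rot: [0.191, 0.982, 0.001, 0.002]
contact_force: [2.1, 4.7, -3.0]
opening: 0.129
finger_force: 12.0
```

```bash
cat >> fit.py <<'E'
def hook(side,deg):
    p=np.load("p.npy");W,P=model(p);a=np.radians(deg);s=(p[3],.115) if side=="L" else (p[4],-.035)
    pt=W((-s[0]-.08*np.sin(a),s[1]-.08*np.cos(a),.1745));yd=sdir((np.sin(a),np.cos(a)));return pt,yd
E
python3 - <<'E'
from fit import *
pt,yd=hook("R",24.8);goal([*pt[:2],.2207],yd);print(r.get_state()["q"])
E
```

```text
clk 9.525 pos [ 0.5266 -0.1847  0.2209] rotvec deg [0.2 0.2 0.7] trans goal axes [ 0.0011 -0.      0.0002] cur axes [ 0.0011 -0.      0.0002] F [ 2.1  4.7 -3. ] op 11.4 ff 12.004726999439299
[ 0.66607449  0.80143848 -0.71500899  1.83537421  0.72792251  0.78222397
  0.74909319]
```

Call:
play_rows --translation '[[0.0111, 0.0008, 0], [0.0111, 0.0008, 0], [0.0111, 0.0008, 0], [0.0111, 0.0008, 0], [0, 0, 0]]' --delta_rot '[[0, 0, 8], [0, 0, 8], [0, 0, 8], [0, 0, 8], [0, 0, 0]]' --grip '[-1, -1, -1, -1, -1]'

```text
clock: 10.15
tool_pos: [0.4923, -0.1585, 0.2209]
eef_rot: [0.453, 0.891, 0.001, 0.002]
contact_force: [4.3, 3.3, -2.7]
opening: 0.131
finger_force: 12.0
```

Run:
```python
from fit import *
pt,yd=hook("R",88.8);goal([*pt[:2],.2207],yd)
pt,yd=hook("R",56.8);goal([*pt[:2],.2207],yd)
```

```text
clk 10.15 pos [ 0.4923 -0.1585  0.2209] rotvec deg [ 0.3  0.1 32.8] trans goal axes [ 0.0442 -0.0132  0.0002] cur axes [0.0443 0.0129 0.0001] F [ 4.3  3.3 -2.7] op 11.6 ff 12.00743512250483
clk 10.15 pos [ 0.4923 -0.1585  0.2209] rotvec deg [0.2 0.2 0.8] trans goal axes [0.0021 0.0001 0.0002] cur axes [0.0021 0.0001 0.0002] F [ 4.3  3.3 -2.7] op 11.6 ff 12.00743512250483
```

Call:
play_rows --translation '[[0.0111, 0.0008, 0], [0.0111, 0.0008, 0], [0.0111, 0.0008, 0], [0.0111, 0.0008, 0], [0.003, 0, 0], [0, 0, 0]]' --delta_rot '[[0, 0, 8], [0, 0, 8], [0, 0, 8], [0, 0, 8], [0, 0, 1], [0, 0, 0]]' --grip '[-1, -1, -1, -1, -1, -1]'

```text
clock: 10.9
tool_pos: [0.4764, -0.116, 0.2206]
eef_rot: [0.688, 0.726, 0.0, 0.002]
contact_force: [3.7, -4.3, 0.8]
opening: 0.132
finger_force: 12.0
```

Run:
```python
from fit import *
s=r.get_state();W,P=model(np.load("p.npy"));d=s["tool_pos"]-P["RH"];w=.0365
print("angle",np.degrees(np.arctan2(-d[0]*np.cos(w)-d[1]*np.sin(w), d[0]*np.sin(w)*1-d[1]*np.cos(w))),np.hypot(*d[:2]))
pt,yd=hook("R",89.5);goal([*pt[:2],.2207],yd)
```

```text
angle 88.23602960050364 0.08023508042879589
clk 10.9 pos [ 0.4764 -0.116   0.2206] rotvec deg [0.2 0.1 0.5] trans goal axes [ 0.0018  0.0002 -0.0001] cur axes [ 0.0018  0.0002 -0.0001] F [ 3.7 -4.3  0.8] op 11.6 ff 12.000672896392643
```

The right hook is at about 88° (1.54 rad). I'll let go, rise, and hover by the roll.

Call:
play_rows --translation '[[0.001, 0, 0], [0, 0, 0], [0, 0, 0], [0, 0, 0], [0, 0, 0], [0, 0, -0.04], [0, 0, -0.04], [0.031, 0.009, 0], [0.031, 0.009, 0], [0.031, 0.009, 0], [0.032, 0.0095, 0], [0, 0, 0.025], [0, 0, 0.025], [0, 0, 0], [0, 0, 0]]' --delta_rot '[[0, 0, 0], [0, 0, 0], [0, 0, 0], [0, 0, 0], [0, 0, 0], [0, 0, 0], [0, 0, 0], [0, 0, 0], [0, 0, 0], [0, 0, 0], [0, 0, 0], [0, 0, 0], [0, 0, 0], [0, 0, 0], [0, 0, 0]]' --grip '[-1, -1, -1, -0.2, -0.2, -0.2, -0.2, -0.2, -0.2, -0.2, -0.2, -0.2, -0.2, -0.2, -0.2]'

```text
clock: 12.78
tool_pos: [0.5053, 0.0131, 0.2508]
eef_rot: [0.688, 0.725, 0.0, 0.001]
contact_force: [-0.3, -0.1, 1.1]
opening: 0.403
finger_force: 0.0
```

Run:
```python
from fit import *
goal([.508,.010,.25],sdir((1,0)))
c,im=red("wrist","w3");np.save("wc3.npy",dict(c),allow_pickle=True)
W,P=model(np.load("p.npy"))
for k in ("LP","LH","RP"): print(k,proj(c,P[k]).round(1))
print("outR",proj(c,hook("R",90)[0]))
for d in r.look_for("wrist","roll")[:3]: print(np.round(d["point"],3),d["confidence"],proj(c,d["point"]))
m=r.silhouettes("wrist","roll")
for d in m[:3]:
    a=np.argwhere(d["pixels"]);print(len(a),a.min(0),a.max(0),d["confidence"])
cv2.imwrite("pics/w3c.png",cv2.resize(im[100:300,220:440],None,fx=3,fy=3))
```

```text
clk 12.775 pos [0.5053 0.0131 0.2508] rotvec deg [0.1 0.  0.9] trans goal axes [-0.0031  0.0026  0.0008] cur axes [-0.0032  0.0025  0.0008] F [-0.3 -0.1  1.1] op 35.5 ff 0.0
[224 186  26  25 445] [236.6 198.3] V pct [101. 108. 127. 132. 135.] top-bright c [232.8 201.8]
LP [232.3 197. ]
LH [365.1 188.8]
RP [377.4 476.3]
outR [275.31132477 397.95391004]
[0.509 0.138 0.005] 0.9 [333.81956439  63.04467305]
[0.511 0.041 0.157] 0.58 [335.99844321 186.16585393]
663 [ 42 315] [ 88 355] 0.91
1708 [140 327] [228 348] 0.66
849 [159 509] [196 552] 0.66
```

View pics/w3c.png

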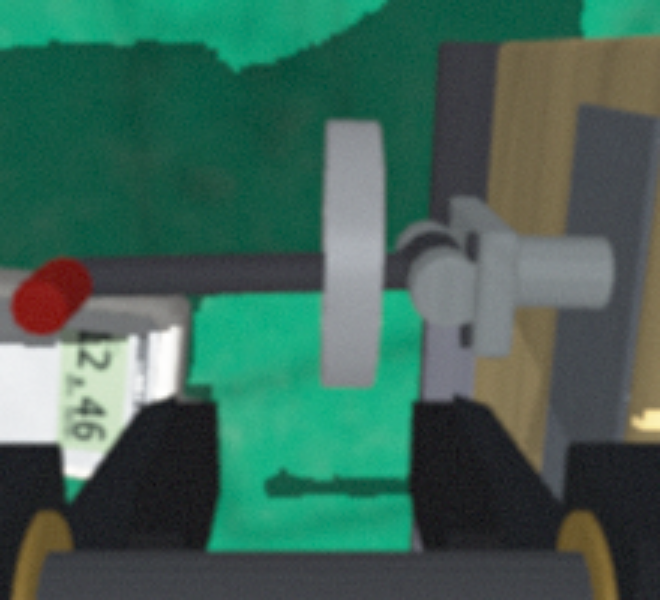

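The wrist crop shows the roll square on the bar, its top near pixel (338,190). The left post top is at (232.5,201.5), about 2.5 mm further right than modelled. The bracket sits right behind the roll.

Run:
```python
from fit import *
c=np.load("wc3.npy",allow_pickle=True).item();f=lambda u,v,z:np.round(onz(c,220+(u+.5)/3-.5,100+(v+.5)/3-.5,z),4)
print("LP",f(38,305,.1745),"bar",f(130,273,.15),f(300,272,.15))
print("roll top edges",f(326,270,.1635),f(384,270,.1635),"ends z.131",f(350,386,.131),f(354,120,.131),"side edges z.14",f(323,375,.14),f(376,375,.14))
print("bracket knuckle",f(440,290,.172),"plate",f(480,300,.17),f(515,300,.17),"plate ends",f(490,355,.165),f(465,198,.165))
```

```text
LP [0.451  0.0331 0.1745] bar [0.4637 0.0338 0.15  ] [0.5011 0.036  0.15  ]
roll top edges [0.5064 0.0401 0.1635] [0.5182 0.0407 0.1635] ends z.131 [0.5151 0.0021 0.131 ] [0.5118 0.0681 0.131 ] side edges z.14 [0.5078 0.0082 0.14  ] [0.5205 0.0089 0.14  ]
bracket knuckle [0.5286 0.0394 0.172 ] plate [0.5371 0.0372 0.17  ] [0.544  0.0376 0.17  ] plate ends [0.5415 0.0241 0.165 ] [0.533  0.0566 0.165 ]
```

Call:
play_rows --translation '[[-0.0043, 0.0083, 0], [0, 0, 0.02], [0, 0, 0.02], [0, 0, 0.0205], [0, 0, 0], [0, 0, 0], [0, 0, 0], [0, 0, 0], [0, 0, 0]]' --delta_rot '[[0, 0, 0.5], [0, 0, 0], [0, 0, 0], [0, 0, 0], [0, 0, 0], [0, 0, 0], [0, 0, 0], [0, 0, 0], [0, 0, 0]]' --grip '[-0.2, -0.2, -0.2, -0.2, -0.2, -1, -1, -1, -1]' --squeeze 18

```text
clock: 14.05
tool_pos: [0.5143, 0.009, 0.1903]
eef_rot: [0.692, 0.722, 0.001, 0.001]
contact_force: [-0.4, -0.9, 1.0]
opening: 0.127
finger_force: 18.0
```

Run:
```python
from fit import *
goal([.5138,.009,.19],sdir((1,0)))
```

```text
clk 14.05 pos [0.5143 0.009  0.1903] rotvec deg [0.1 0.  0.4] trans goal axes [ 0.     -0.0005  0.0003] cur axes [ 0.     -0.0005  0.0003] F [-0.4 -0.9  1. ] op 11.2 ff 18.00395874750393
```

Call:
play_rows --translation '[[0, 0, -0.0095], [0, 0, -0.0095], [0, 0, -0.01], [0, 0, 0], [0, -0.015, 0], [0, -0.015, 0], [0, -0.015, 0], [0, -0.015, 0], [0, -0.015, 0], [0, -0.015, 0], [0, 0, 0]]' --delta_rot '[[0, 0, 0], [0, 0, 0], [0, 0, 0], [0, 0, 0], [0, 0, 0], [0, 0, 0], [0, 0, 0], [0, 0, 0], [0, 0, 0], [0, 0, 0], [0, 0, 0]]' --grip '[-1, -1, -1, -1, -1, -1, -1, -1, -1, -1, -1]'

```text
clock: 15.42
tool_pos: [0.423, 0.005, 0.2187]
eef_rot: [0.692, 0.722, -0.0, 0.0]
contact_force: [-0.1, 1.1, -1.3]
opening: 0.13
finger_force: 18.0
```

Run:
```python
from fit import *
goal([.425,-.143,.2195],sdir((1,0)))
```

```text
clk 15.425 pos [0.423  0.005  0.2187] rotvec deg [-0.   0.1  0.4] trans goal axes [-0.1479 -0.0034 -0.0008] cur axes [-0.1479 -0.0045 -0.0007] F [-0.1  1.1 -1.3] op 11.4 ff 18.00415298075677
```

Call:
play_rows --translation '[[-0.03, -0.001, 0], [-0.03, -0.001, 0], [-0.03, -0.001, 0], [-0.03, -0.001, 0], [-0.028, -0.0005, -0.0007], [0, 0, 0], [0, 0, 0]]' --delta_rot '[[0, 0, 0], [0, 0, 0], [0, 0, 0.4], [0, 0, 0], [0, 0, 0], [0, 0, 0], [0, 0, 0]]' --grip '[-1, -1, -1, -1, -1, -1, -1]'

```text
clock: 16.3
tool_pos: [0.4261, -0.1422, 0.2195]
eef_rot: [0.694, 0.72, 0.001, 0.001]
contact_force: [0.8, 0.3, -1.3]
opening: 0.13
finger_force: 18.0
```

Run:
```python
from fit import *
goal([.425,-.143,.2195],sdir((1,0)))
c,im=red("wrist","w4");np.save("wc4.npy",dict(c),allow_pickle=True)
print("outR",proj(c,hook("R",89)[0]))
cv2.imwrite("pics/w4c.png",cv2.resize(im[100:300,260:520],None,fx=3,fy=3))
```

```text
clk 16.3 pos [ 0.4261 -0.1422  0.2195] rotvec deg [ 0.1 -0.   0. ] trans goal axes [-0.0008 -0.0011 -0.    ] cur axes [-0.0008 -0.0011 -0.    ] F [ 0.8  0.3 -1.3] op 11.4 ff 18.004329103860073
[411 196  33  31 724] [427.3 210.9] V pct [108.  114.  130.5 140.  143. ] top-bright c [432.5 215.9]
outR [433.40413781 214.73589167]
```

View pics/w4c.png

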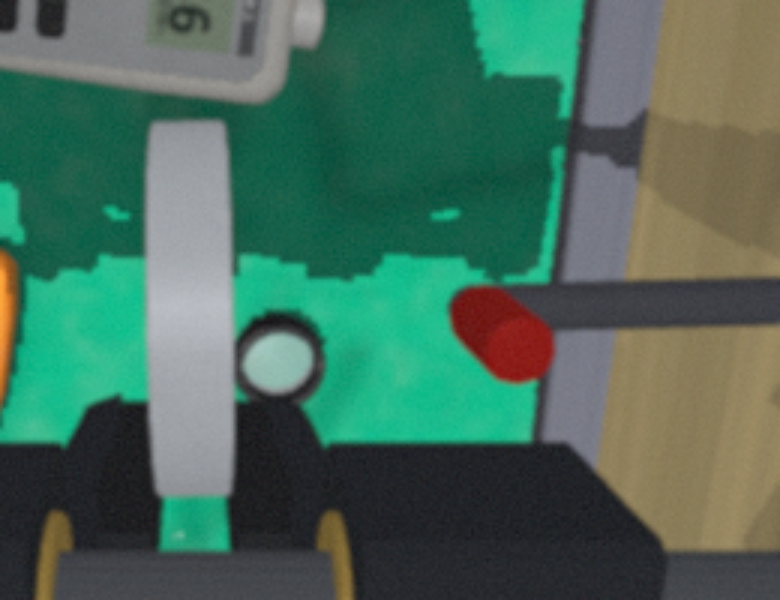

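The roll is held square, spanning crop rows 120–497. The right post top is at crop (518,347). I'll compute the lateral offset.

Run:
```python
from fit import *
c=np.load("wc4.npy",allow_pickle=True).item();f=lambda u,v,z:np.round(onz(c,260+(u+.5)/3-.5,100+(v+.5)/3-.5,z),4)
print("RP",f(518,347,.1745),"bar",f(600,306,.15),f(760,301,.15))
for z in (.158,.162,.166): print("roll ends",z,f(195,496,z),f(188,120,z))
W,P=model(np.load("p.npy"));print(P["RH"])
```

```text
RP [ 0.4761 -0.1152  0.1745] bar [ 0.5003 -0.1149  0.15  ] [ 0.5297 -0.1128  0.15  ]
roll ends 0.158 [ 0.4267 -0.1522  0.158 ] [ 0.423  -0.0832  0.158 ]
roll ends 0.162 [ 0.4266 -0.15    0.162 ] [ 0.423  -0.0829  0.162 ]
roll ends 0.166 [ 0.4265 -0.1477  0.166 ] [ 0.4231 -0.0826  0.166 ]
[ 0.55648787 -0.11056056  0.15      ]
```

The roll is aligned with the right bar to within about 1 mm. I'll slide it in and lower it.

Call:
play_rows --translation '[[0, 0.015, 0], [0, 0.015, 0], [0, 0.015, 0], [0.0005, 0.015, 0], [0.0005, 0.015, 0], [0.0005, 0.014, 0], [0, 0, 0], [0, 0, 0.01], [0, 0, 0.01], [0, 0, 0.008], [0, 0, 0]]' --delta_rot '[[0, 0, 0], [0, 0, 0], [0, 0, 0], [0, 0, 0], [0, 0, 0], [0, 0, 0], [0, 0, 0], [0, 0, 0], [0, 0, 0], [0, 0, 0], [0, 0, 0]]' --grip '[-1, -1, -1, -1, -1, -1, -1, -1, -1, -1, -1]'

```text
clock: 17.73
tool_pos: [0.5139, -0.1386, 0.1909]
eef_rot: [0.694, 0.72, -0.0, 0.0]
contact_force: [-0.2, -0.7, -1.2]
opening: 0.127
finger_force: 18.0
```

Run:
```python
from fit import *
goal([.515,-.139,.1915],sdir((1,0)))
c,im=red("wrist","w5");np.save("wc5.npy",dict(c),allow_pickle=True)
im2,c2=r.snapshot("scene"),C["scene"];q=proj(c2,[.515,-.113,.14]).astype(int);print(q)
a=cv2.resize(im[100:300,230:450],(550,500));b=cv2.resize(im2[q[1]-45:q[1]+45,q[0]-22:q[0]+23],(250,500))
cv2.imwrite("pics/w5c.png",np.hstack([a,b]))
```

```text
clk 17.725 pos [ 0.5139 -0.1386  0.1909] rotvec deg [-0.   0.1 -0. ] trans goal axes [-0.0005  0.0011 -0.0006] cur axes [-0.0005  0.0011 -0.0006] F [-0.2 -0.7 -1.2] op 11.1 ff 18.005609549582005
[215 214  40  34 947] [235.4 231.7] V pct [105. 110. 115. 135. 139.] top-bright c [227.8 238.8]
[302 218]
```

View pics/w5c.png

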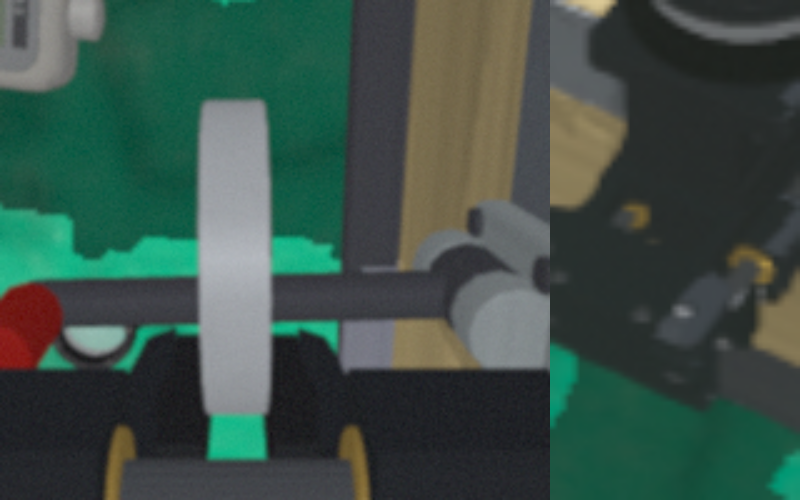

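The bar passes through the roll's hole. I'll lower 1 mm more, let go and rise.

Call:
play_rows --translation '[[0, 0, 0.001], [0, 0, 0], [0, 0, 0], [0, 0, 0], [0, 0, 0], [0, 0, -0.02], [0, 0, -0.03], [0, 0, -0.04], [0, 0, -0.02], [0, 0, 0], [0, 0, 0]]' --delta_rot '[[0, 0, 0], [0, 0, 0], [0, 0, 0], [0, 0, 0], [0, 0, 0], [0, 0, 0], [0, 0, 0], [0, 0, 0], [0, 0, 0], [0, 0, 0], [0, 0, 0]]' --grip '[-1, -0.4, -0.3, -0.3, -0.3, -0.3, -0.3, -0.3, -0.3, -0.3, -0.3]'

```text
clock: 19.2
tool_pos: [0.5137, -0.1383, 0.2997]
eef_rot: [0.694, 0.72, -0.0, 0.0]
contact_force: [0.7, 0.4, 0.4]
opening: 0.351
finger_force: 0.0
```

Run:
```python
from fit import *
goal([.451,.09,.26],sdir((1,0)))
r.snapshot("side");c=C["side"]
for d in r.look_for("side","roll_centre")[:3]: print(np.round(d["point"],3),d["confidence"])
r.snapshot("wrist")
for d in r.look_for("wrist","roll")[:3]: print(np.round(d["point"],3),d["confidence"])
```

```text
clk 19.2 pos [ 0.5137 -0.1383  0.2997] rotvec deg [-0.  0. -0.] trans goal axes [ 0.2304 -0.0543  0.0397] cur axes [ 0.2304 -0.0544  0.0396] F [0.7 0.4 0.4] op 30.8 ff 0.0
[ 0.507 -0.104  0.129] 0.7
[0.512 0.139 0.007] 0.62
[0.746 0.029 0.004] 0.52
[ 0.512 -0.109  0.16 ] 0.84
[0.748 0.031 0.007] 0.56
```

The roll hangs on the right hook at about (0.51,-0.11,0.13), let go. Next I'll close the fingers and go to the left of the left post.

Call:
play_rows --translation '[[0.0359, -0.0095, 0], [0.0359, -0.0095, 0], [0.0359, -0.0095, 0], [0.0359, -0.0095, 0], [0.0359, -0.0095, 0], [0.036, -0.0093, 0], [0, 0, 0.03], [0, 0, 0.03], [0, 0, 0.028], [0, 0, 0], [0, 0, 0]]' --delta_rot '[[0, 0, 0], [0, 0, 0], [0, 0, 0], [0, 0, 0], [0, 0, 0], [0, 0, 0], [0, 0, 0], [0, 0, 0], [0, 0, 0], [0, 0, 0], [0, 0, 0]]' --grip '[-1, -1, -1, -1, -1, -1, -1, -1, -1, -1, -1]'

```text
clock: 20.78
tool_pos: [0.4501, 0.0753, 0.2129]
eef_rot: [0.694, 0.72, 0.001, 0.001]
contact_force: [-0.1, -0.9, 0.7]
opening: 0.006
finger_force: 0.0
```

```bash
cat >> fit.py <<'E'
LH=np.array([.531,.036])
def lh(deg,n=.015):
    a=np.radians(deg);b=sdir((-np.sin(a),-np.cos(a)));nn=sdir((-np.cos(a),np.sin(a)));return LH+.08*b+n*nn,-b
E
python3 - <<'E'
from fit import *
print(lh(90),lh(0))
p,y=lh(90);goal([*p,.212],y)
c,im=red("wrist","w6")
E
```

```text
(array([0.45050591, 0.04807066]), array([0.99933395, 0.0364919 ])) (array([ 0.51892934, -0.04449409]), array([-0.0364919 ,  0.99933395]))
clk 20.775 pos [0.4501 0.0753 0.2129] rotvec deg [ 0.1  0.  -0. ] trans goal axes [-0.0273 -0.0006  0.0009] cur axes [-0.0273 -0.0006  0.0009] F [-0.1 -0.9  0.7] op 0.6 ff 0.0
[313 316  21  31 577] [323.3 331.8] V pct [106. 110. 113. 130. 135.] top-bright c [323.  340.1]
```

Call:
play_rows --translation '[[-0.012, 0, 0], [-0.012, 0, 0.0005], [-0.003, 0, 0], [-0.0113, -0.0013, 0], [-0.0113, -0.0013, 0], [-0.0113, -0.0013, 0], [-0.0113, -0.0013, 0], [0, 0, 0]]' --delta_rot '[[0, 0, 0], [0, 0, 0], [0, 0, 0], [0, 0, -8], [0, 0, -8], [0, 0, -8], [0, 0, -8], [0, 0, 0]]' --grip '[-1, -1, -1, -1, -1, -1, -1, -1]'

```text
clock: 21.82
tool_pos: [0.4571, 0.0035, 0.212]
eef_rot: [0.47, 0.883, 0.001, 0.001]
contact_force: [-0.1, 0.8, 0.8]
opening: 0.007
finger_force: 0.2
```

Run:
```python
from fit import *
p,y=lh(58);goal([*p,.212],y)
c,im=red("wrist","w7")
e=.08*np.array([1,0]);print(proj(c,[*lh(58,0)[0],.1745]))
```

```text
clk 21.825 pos [0.4571 0.0035 0.212 ] rotvec deg [ 0.1  0.  -0.1] trans goal axes [ 0.0005 -0.0005  0.    ] cur axes [ 0.0005 -0.0005  0.    ] F [-0.1  0.8  0.8] op 0.6 ff 0.20571600180119276
[324.06161878 298.02978615]
```

Run:
```python
from fit import *
for n in ("scene","side"):
    c,im=red(n,n+"8",x0=200,x1=400,y0=140,y1=260)
    for a in (90,64,58,50): print(a,proj(c,[*lh(a,0)[0],.17]).round(1))
```

```text
[291 219   6  11  52] [293.2 223.8] V pct [123.55 130.   135.   197.25 207.  ] top-bright c [293.1 221. ]
[393 234   7  11  43] [396.3 239.3] V pct [139.  177.5 195.  203.5 208.9] top-bright c [396.4 239. ]
90 [219.9 199.7]
64 [237.5 203.7]
58 [241.9 203.8]
50 [247.8 203.2]
[367 184   6   6  31] [369.7 186.5] V pct [109.5 121.  124.  126.5 131. ] top-bright c [369.9 186.4]
90 [335.8 216.2]
64 [343.2 206.3]
58 [343.4 204. ]
50 [342.8 201. ]
```

The left post is no longer at its starting pixels, scene (220,200), and is hidden behind the fingers, so it's moving with them. I'll continue the fold.

Call:
play_rows --translation '[[-0.0113, -0.0013, 0], [-0.0113, -0.0013, 0], [-0.0113, -0.0013, 0], [-0.0113, -0.0013, 0], [-0.0113, -0.0013, 0], [0, 0, 0]]' --delta_rot '[[0, 0, -8], [0, 0, -8], [0, 0, -8], [0, 0, -8], [0, 0, -8], [0, 0, 0]]' --grip '[-1, -1, -1, -1, -1, -1]'

```text
clock: 22.72
tool_pos: [0.4947, -0.0369, 0.2116]
eef_rot: [0.14, 0.99, -0.0, 0.0]
contact_force: [-0.4, -1.2, 0.3]
opening: 0.009
finger_force: 0.0
```

Run:
```python
from fit import *
p,y=lh(18);goal([*p,.212],y)
for n in ("wrist","scene","side"):
    c,im=red(n,n+"9",x0=200,x1=400,y0=140,y1=400)
    for a in (26,18): print(a,proj(c,[*lh(a,0)[0],.1745]).round(1))
```

```text
clk 22.725 pos [ 0.4947 -0.0369  0.2116] rotvec deg [-0.   0.  -0.2] trans goal axes [ 0.0001  0.0001 -0.0004] cur axes [ 0.0001  0.0001 -0.0004] F [-0.4 -1.2  0.3] op 0.8 ff 0.03406478790566325
26 [327.9 279.5]
18 [326.3 299.9]
[291 219   6  11  49] [293.2 224.1] V pct [111.4 114.  116.  119.  121. ] top-bright c [293.1 224. ]
[393 234   7  12  46] [396.4 239.4] V pct [132.75 174.5  193.   203.75 208.75] top-bright c [396.4 239. ]
26 [264.3 196.6]
18 [269.1 193.9]
[358 171   9   5  26] [361.7 173.3] V pct [131.75 148.   183.   215.25 236.75] top-bright c [361.7 173.3]
[367 178   6  12  57] [369.9 183.9] V pct [107.8 115.  122.  124.  126. ] top-bright c [370.  183.9]
26 [335.8 190.6]
18 [332.  188.4]
```

Call:
play_rows --translation '[[-0.005, -0.0006, 0], [-0.005, -0.0006, 0], [-0.005, -0.0006, 0], [-0.0035, -0.0005, 0], [0, 0, 0]]' --delta_rot '[[0, 0, -4.5], [0, 0, -4.5], [0, 0, -4.5], [0, 0, -4.5], [0, 0, 0]]' --grip '[-1, -1, -1, -1, -1]'

```text
clock: 23.5
tool_pos: [0.5115, -0.0435, 0.2117]
eef_rot: [-0.017, 1.0, -0.002, -0.001]
contact_force: [-4.2, -2.7, 1.5]
opening: 0.005
finger_force: 1.8
```

Run:
```python
from fit import *
p,y=lh(0);goal([*p,.212],y)
r.snapshot("scene"); im=r.snapshot("side");c=C["side"]
q=proj(c,[.53,-.04,.16]).astype(int);im2=r.snapshot("scene");q2=proj(C["scene"],[.53,-.04,.16]).astype(int)
cv2.imwrite("pics/f.png",np.hstack([cv2.resize(i[k[1]-50:k[1]+50,k[0]-40:k[0]+40],(400,500)) for i,k in ((im,q),(im2,q2))]))
```

```text
clk 23.5 pos [ 0.5115 -0.0435  0.2117] rotvec deg [-0.2 -0.1 -0.2] trans goal axes [-0.0074 -0.0013 -0.0003] cur axes [-0.0074 -0.0013 -0.0003] F [-4.2 -2.7  1.5] op 0.4 ff 1.7905080621130764
```

View pics/f.png

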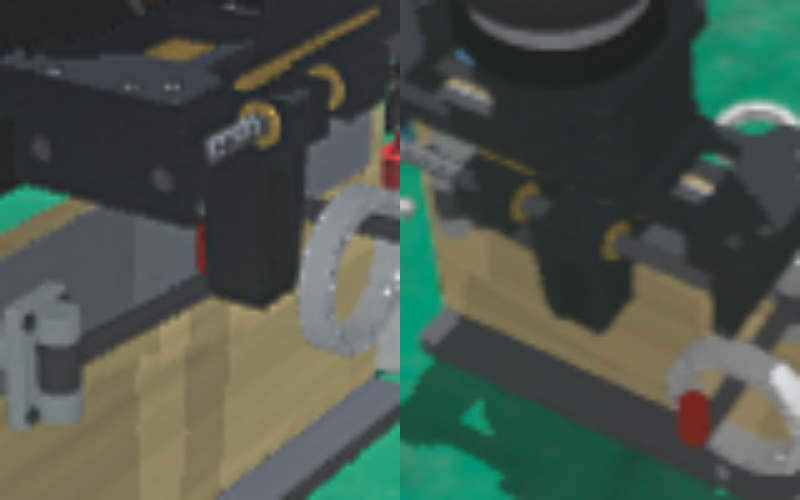

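The side crop shows the left bar almost flat, its red post just behind the closed fingers, and the roll hanging on the right hook. Now I'll push slowly, reading the force.

Call:
play_rows --translation '[[-0.001, 0, 0], [-0.001, 0, 0], [-0.001, 0, 0]]' --delta_rot '[[0, 0, 0], [0, 0, 0], [0, 0, 0]]' --grip '[-1, -1, -1]'

```text
clock: 24.02
tool_pos: [0.5147, -0.0434, 0.2116]
eef_rot: [-0.017, 1.0, -0.002, -0.001]
contact_force: [-3.5, -3.2, 0.6]
opening: 0.006
finger_force: 2.0
```

Call:
play_rows --translation '[[-0.001, 0, 0], [-0.001, 0, 0]]' --delta_rot '[[0, 0, 0], [0, 0, 0]]' --grip '[-1, -1]'

```text
clock: 24.28
tool_pos: [0.5167, -0.0434, 0.2116]
eef_rot: [-0.017, 1.0, -0.002, -0.001]
contact_force: [-3.3, -2.9, 1.3]
opening: 0.004
finger_force: 2.0
```

Call:
play_rows --translation '[[-0.001, 0, 0], [0, 0, 0]]' --delta_rot '[[0, 0, 0], [0, 0, 0]]' --grip '[-1, -1]'

```text
clock: 24.52
tool_pos: [0.518, -0.043, 0.2116]
eef_rot: [-0.017, 1.0, -0.001, -0.0]
contact_force: [-3.9, -3.5, 0.6]
opening: 0.008
finger_force: 1.9
```

Call:
play_rows --translation '[[-0.0008, 0, 0], [0, 0, 0]]' --delta_rot '[[0, 0, 0], [0, 0, 0]]' --grip '[-1, -1]'

```text
clock: 24.78
tool_pos: [0.5189, -0.0426, 0.2117]
eef_rot: [-0.018, 1.0, -0.001, -0.0]
contact_force: [-4.2, -3.3, 0.3]
opening: 0.006
finger_force: 2.3
```

Call:
play_rows --translation '[[-0.0008, 0, 0], [0, 0, 0]]' --delta_rot '[[0, 0, 0], [0, 0, 0]]' --grip '[-1, -1]'

```text
clock: 25.02
tool_pos: [0.5191, -0.0426, 0.2116]
eef_rot: [-0.018, 1.0, -0.001, -0.001]
contact_force: [-6.4, -3.1, 1.6]
opening: 0.0
finger_force: 3.1
```

Call:
play_rows --translation '[[-0.0008, 0, 0], [0, 0, 0]]' --delta_rot '[[0, 0, 0], [0, 0, 0]]' --grip '[-1, -1]'

```text
clock: 25.28
tool_pos: [0.5192, -0.0426, 0.2115]
eef_rot: [-0.018, 1.0, -0.001, -0.002]
contact_force: [-7.2, -3.3, 1.7]
opening: 0.006
finger_force: 3.8
```

Call:
play_rows --translation '[[-0.001, 0, 0], [0, 0, 0]]' --delta_rot '[[0, 0, 0], [0, 0, 0]]' --grip '[-1, -1]'

```text
clock: 25.52
tool_pos: [0.5195, -0.0426, 0.2115]
eef_rot: [-0.018, 1.0, -0.001, -0.002]
contact_force: [-9.8, -4.3, 3.0]
opening: 0.005
finger_force: 4.8
```

Call:
play_rows --translation '[[-0.001, 0, 0], [0, 0, 0]]' --delta_rot '[[0, 0, 0], [0, 0, 0]]' --grip '[-1, -1]'

```text
clock: 25.78
tool_pos: [0.5197, -0.0426, 0.2114]
eef_rot: [-0.018, 1.0, -0.002, -0.003]
contact_force: [-11.6, -3.3, 3.9]
opening: 0.007
finger_force: 5.7
```

Call:
play_rows --translation '[[-0.001, 0, 0], [0, 0, 0]]' --delta_rot '[[0, 0, 0], [0, 0, 0]]' --grip '[-1, -1]'

```text
clock: 26.02
tool_pos: [0.5199, -0.0426, 0.2113]
eef_rot: [-0.018, 1.0, -0.002, -0.004]
contact_force: [-12.8, -3.4, 6.6]
opening: 0.001
finger_force: 6.6
```

Call:
play_rows --translation '[[-0.0002, 0, 0], [0, 0, 0], [0, 0, 0]]' --delta_rot '[[0, 0, 0], [0, 0, 0], [0, 0, 0]]' --grip '[-1, -1, -1]'

```text
clock: 26.4
tool_pos: [0.52, -0.0426, 0.2113]
eef_rot: [-0.018, 1.0, -0.002, -0.004]
contact_force: [-14.7, -3.1, 6.9]
opening: 0.002
finger_force: 6.8
```

Call:
play_rows --translation '[[0, 0, 0], [0, 0, 0], [0, 0, 0], [0, 0, 0], [0, 0, 0], [0, 0, 0], [0, 0, 0], [0, 0, 0]]' --delta_rot '[[0, 0, 0], [0, 0, 0], [0, 0, 0], [0, 0, 0], [0, 0, 0], [0, 0, 0], [0, 0, 0], [0, 0, 0]]' --grip '[-1, -1, -1, -1, -1, -1, -1, -1]'

```text
clock: 27.4
tool_pos: [0.52, -0.0426, 0.2113]
eef_rot: [-0.018, 1.0, -0.002, -0.004]
contact_force: [-14.0, -3.1, 7.1]
opening: 0.008
finger_force: 6.8
```

Call:
play_rows --translation '[[0.004, 0, 0], [0.008, 0, 0], [0.02, 0, 0], [0, 0, -0.03], [0, 0, -0.05], [0.04, 0, -0.03], [0.05, 0.05, 0], [0, 0.05, 0], [0, 0.05, 0], [0, 0, 0]]' --delta_rot '[[0, 0, 0], [0, 0, 0], [0, 0, 0], [0, 0, 0], [0, 0, 0], [0, 0, 0], [0, 0, 0], [0, 0, 0], [0, 0, 0], [0, 0, 0]]' --grip '[-1, -1, -1, -1, -1, -1, -1, -1, -1, -1]'

```text
clock: 28.65
tool_pos: [0.4035, 0.1039, 0.3233]
eef_rot: [-0.023, 1.0, 0.003, 0.003]
contact_force: [-0.2, -0.4, 1.6]
opening: 0.005
finger_force: 0.0
```

Run:
```python
from fit import *
im2=r.snapshot("scene")
for t in ("roll","meter","lens","bottle"):
    for d in r.look_for("scene",t)[:2]: print(t,np.round(d["point"],3),round(d["confidence"],2))
cv2.imwrite("pics/end.png",cv2.resize(im2[140:290,200:420],None,fx=3.5,fy=3.5))
```

```text
roll [ 0.509 -0.12   0.144] 0.86
roll [0.74  0.027 0.008] 0.63
meter [ 0.39  -0.052  0.024] 0.66
meter [ 0.531 -0.008  0.153] 0.15
lens [ 0.46  -0.182  0.006] 0.7
bottle [ 0.579 -0.29   0.066] 0.77
```

View pics/end.png

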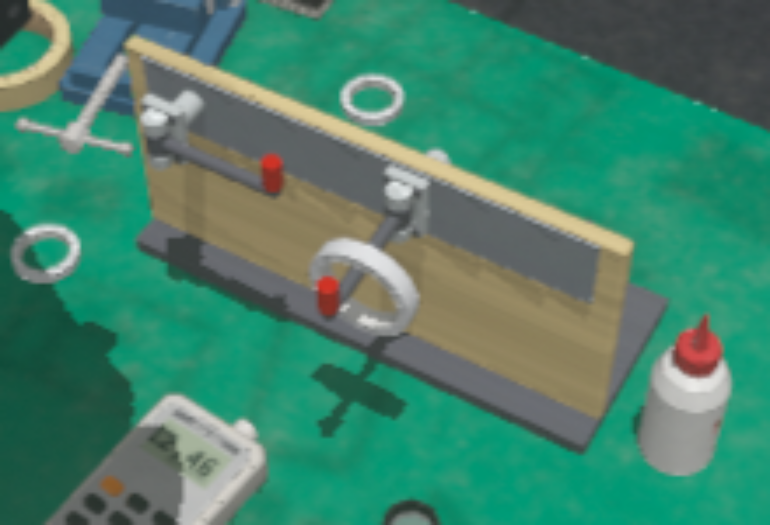

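The final view shows the left hook flat (post at 272,173), the roll on the swung-out right hook (362,285), and the bystanders in place. Handing in.

```bash
python3 -c "
from plant import r
print(r.finish_job())"
```

```text
the job is handed in; nothing more can be done
None
```

I handed the job in: the roll hangs on the swung-out right hook, and the left hook is folded flat after a steady push of 14–15 N (16–17 N with the sideways components) for over a second; the hand-in returned no verdict.

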